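# Hold a fresh lamp twisted home in the photometer

## Task

Swing the red lever on the photometer fully open, away from the lamp well. Then take the lamp with the orange wing grip out of the blue stand, put it into the well with its lugs in the slots, push it down against the spring until its black flange is flush with the housing, and twist it a quarter turn clockwise (seen from above) to the green marks. The springs would push it back, so finish while still gripping the lamp and holding it down flush and turned, with the lever still open; leave the grey lamp and everything else where it is.

Things in the scene. Friction and masses are not known exactly. Their poses are not given: they have to be found in the camera images.
- photometer: Bench photometer, fixed. Front part: white lamp housing, flat top 75 mm above the table, 170 mm wide (y), from x = -70 to +100 mm; behind it, from x = +100 to +205 mm, a grey console up to 105 mm high, 190 mm wide. Origin on the table, on the vertical axis of the lamp well; x points to the console, z up.
- well (a point): Centre of the lamp well's mouth, level with the housing's flat top, axes as the photometer's. Round hole 32 mm across with two slots 10 mm wide, out to 23 mm from the axis along +x and -x (yellow marks beside them). Green marks at +y and -y: where the wing points at the end. The lamp is flush when the underside of its flange rests on the housing.
- press (a joint): How far the sprung seat in the well is pushed down: 0 at rest, seat 36 mm below the well's mouth (the lamp meets it with its flange 12 mm above the housing); 0.012 m with the lamp flush. Spring about 5 N at first, 11 N when flush. Below 0.009 m the lugs are still in the slots and the lamp cannot turn.
- turn (a joint): Turn (rad) of the seat in the well, clockwise from above: 0 at rest, 1.57 at a quarter turn, stop at 1.62. The lamp's lugs drive it, with up to 0.13 rad of play. A return spring (about 0.1 N m at a quarter turn) pulls it back; there is no latch: a lamp let go rises 3 mm and turns part of the way back.
- lever (a joint): Angle of the red lever, which swings level, clockwise from above, about a vertical pin; 0 = shut, lying along the photometer's -y across the well; the starts are near shut; 1.57 = pointing to the photometer's -x (front), well free; stop at 1.8. Stays where it is left (friction about 0.08 N m).
- lever_hinge (a point): The lever's vertical pin, at x = 0, y = +64 mm from the well's axis, at the level of the lever's underside (77.5 mm above the table). The axes turn with the lever; its arm runs along its own -y. The arm is 5 mm thick and 18 mm wide, with a 48 mm disc covering the well.
- lever_knob (a point): Centre of the top of the upright black knob at the lever's end: 16 mm across, rising 29 mm above the arm, 105 mm from the pin; top 111.5 mm above the table.
- stand: Blue lamp stand, fixed, 95 x 200 x 56 mm (x, y, z), with two round holes 43 mm across, at y = +55 and -55 mm; origin at the centre of its underside. The two lamps hang in the holes by their flanges, either one in either hole.
- lamp: The fresh lamp, loose, about 0.12 kg, upright in the stand. Orange wing grip on top: a bar 42 mm long (along the lamp's x), 14 mm thick (y), from 54 to 88 mm above the lamp's foot: pinch it across its thickness. Below it a black round flange 52 mm across, 48 to 54 mm above the foot. Origin at the centre of the foot's underside, z up.
- lamp_flange (a point): Centre of the underside of the fresh lamp's flange, 48 mm above its foot. Below it a brass barrel 28 mm across, tapering below 22 mm to an 18 mm glass foot, with two lugs along the lamp's +x and -x: 5 mm wide, out to 20 mm from the axis, 24 to 30 mm above the foot; alike, so a half turn makes no difference.
- old_lamp: The spent lamp, loose, same shape and size with a grey wing grip: it stays in the stand. Origin at the centre of the foot's underside.
- reagent: Bystander: white plastic reagent bottle, 60 mm across, 150 mm tall, standing; origin at the centre of its underside
- beaker: Bystander: empty glass beaker, 70 mm across, 85 mm tall; origin at the centre of its underside
- jar: Bystander: brown glass jar with a red cap, 52 mm across, 70 mm tall; origin at the centre of its underside
- driver: Bystander: screwdriver lying on the table, 170 mm long; origin on its underside
- dish: Bystander: shallow white dish, 80 mm across, 18 mm tall; origin at the centre of its underside
- pencil: Bystander: green round rod-like pen lying on the table, 10 mm thick, about 140 mm long; origin at its underside
Mind the look-alikes: they are no part of the job. Leave any purple look-alike of the lamp alone.

How it is judged:
By the outcome, as a careful person would: the job done as asked, in the order asked, and still so for the second after the job is handed in, while the arm keeps its last pose, push and grip.
It also fails if it takes over 58 s, if anything falls off the work surface, if the arm or the gripper's body presses on something with over 40 N, if the wrist force passes 120 N, or if a joint passes its speed limit or range.

## Robot

A 6-joint arm with a two-finger parallel gripper is mounted at the origin on the work surface. World frame = base frame: x ahead of the robot, y to its left, z up, the work surface at z = 0. Lengths are in m, angles in degrees, forces in N, time in s.
With the tool pointing down it reaches from about 0.25 to 0.8 m from the base axis. Payload 3.9 kg.
Tool frame: the origin (TCP) lies at the very end of the fingers, on their centre line; the grasp point (between the pads) lies behind it (robot.hold_point_z is the z of the grasp point in the tool frame, in m); z points along the fingers, y is the direction in which the jaws open and shut (so a half turn about z gives the same grasp; the last joint's range is limited). The gripper opens to 85 mm and grips with 20 to 120 N. Pads are 22 mm wide; open, the fingers measure 114 mm over their backs; the gripper's body (76 mm by 85 mm) begins 54 mm behind the grasp point. The pads swing forward as they close: fully open they stand 13 mm farther back than shut.
Start: joints at [-68.354, 14.897, -7.913, 67.191, 0, 90], TCP at [0.194, -0.488, 0.231] pointing down, gripper open.
Joint ranges: [-159.42, 159.42], [-47.68, 98.78], [-73.54, 78.23], [-108.79, 121.32], [-90, 84.71], [-180, 180]. Speed limits (degrees/s): [147.25, 147.25, 180, 180, 180, 180].

## Interface

Orientations are given as [roll, pitch, yaw] about the fixed x, y, z axes, in that order (R = Rz(yaw) Ry(pitch) Rx(roll)).
In Python, from station import robot gives the robot as it stands.
- The arm moves only by the tool servo_tool, never from a script. Its argument "motion" is a list of rows, each a list of 3 entries, a list of its own where there are three numbers: the finger opening in m, from 0 to 0.0854, then the shift along the tool's x, y, z in m, then the turn, a rotation vector about the tool's x, y, z in units of 6 degrees (1.0 is 6 degrees). A call has 1 to 10 rows; each row is the pose to reach, as a shift and turn from the pose commanded when the call began, along the tool's axes at that moment; what a row does not reach only later rows make up. A row lasts 1/8 s, in which the tool goes at most 62.5 mm and 10.7 degrees, less where a joint would pass 70% of its speed; a pose out of reach is approached as far as the arm can. A call with a gripper value outside its range is refused whole. The fingers move at their own pace and stop on an object; "squeeze" is the grip in N (left out, the last holds). Time passes only in rows, so rows that repeat a pose let the fingers close. It gives the time, the measured TCP pose, the force and the opening at its end, in the units of the state.
- robot.observe(): the state, without advancing time (a new reading comes with each control period).
- robot.capture(name): name is "scene" or "side" or "wrist"; returns a dict with "color" (400x640x3 uint8, red, green, blue), "fx", "fy", "cx", "cy" (pixels), "dist" ([k1, k2, p1, p2, k3] as OpenCV has them; the pictures are not rectified), "eye" and "orientation" of the camera in the world. Camera axes: x right, y up, looking along -z (the intrinsics and any distortion apply to the point x, -y, -z); pixel columns grow to the right and rows downward; lengths in m; the calibration is good to about 2 mm. A picture is of the moment at which its call begins. There is no depth.
- robot.hand_in(): hands the job in, once; it reports no verdict.
The state is a dict: "time_s": time; "q": joint angles; "dq": joint speeds; "joint_efforts": joint torques, N m; "tcp_pos": TCP position; "tcp_rot": TCP orientation; "ft_force": force on the tool from outside, world axes, zero at the start; "wrist_torque": the same for the moment, N m; "width": finger opening in m.
Only numpy, scipy, OpenCV 4.12 (cv2) and the standard library are available. Lean on these libraries where they do the work, as an engineer would, in place of code of your own. Each camera call takes 0.05 s, during which the arm holds its last target.

## Working session

There is one attempt and no reset: what is moved stays moved. The work goes in short steps, Python scripts to look and compute and a tool call to move; the robot and the scene stay as the last step left them, time stands still between calls to the robot, and variables do not carry over. Pictures are saved under pics/ and viewed, and the job is handed in when it is done.

Besides the shell and the picture viewer there is one more tool, called as name(argument=value, ...) on one line, values as JSON. servo_tool: Moves the arm, as the interface text tells. Its arguments: {"type":"object","properties":{"motion":{"type":"array","items":{"type":"array"}},"squeeze":{"type":"number"}},"required":["motion"]}

```bash
ls; mkdir -p pics; python3 - <<'E'
from station import robot
import cv2
print(robot.observe(), robot.hold_point_z)
for n in ["scene","side","wrist"]:
    c=robot.capture(n)
    cv2.imwrite(f"pics/{n}0.png",c["color"][:,:,::-1])
    print(n,{k:v for k,v in c.items() if k!="color"})
E
```

```text
pics
{'time_s': 0.0, 'q': array([-6.83545070e+01,  1.49355178e+01, -7.98675598e+00,  6.71899812e+01,
       -7.59528369e-04,  9.00009863e+01]), 'dq': array([-0.06596201,  0.00838267, -0.01922688, -0.04711467,  0.09347004,
        0.03991717]), 'joint_efforts': array([ 7.39033167e-04, -4.05677211e+01,  2.53922439e+01,  1.88183051e-02,
        1.64618604e-05,  4.33044107e-06]), 'tcp_pos': array([ 0.19339503, -0.48734074,  0.23046029]), 'tcp_rot': array([-1.79887745e+02,  7.61459253e-04,  2.16445082e+01]), 'ft_force': array([1.05174462, 0.07797174, 0.02194786]), 'wrist_torque': array([ 0.03795749,  0.03729416, -0.01193911]), 'width': 0.08535943466756124} -0.0187
scene {'fx': 424.25191645435075, 'fy': 424.25191645435075, 'cx': 322.1830527047667, 'cy': 202.62515109244214, 'dist': array([-0.01603625,  0.        ,  0.        ,  0.        ,  0.        ]), 'eye': array([1.32158864, 0.47258129, 0.85061612]), 'orientation': array([ 50.68664183,   0.30363246, 122.2218672 ])}
side {'fx': 399.8388940000975, 'fy': 399.8388940000975, 'cx': 313.594994758894, 'cy': 205.77365418617373, 'dist': array([0.02709507, 0.        , 0.        , 0.        , 0.        ]), 'eye': array([0.45060721, 0.66309848, 0.8900162 ]), 'orientation': array([  39.39854028,   -0.83042191, -171.54386246])}
wrist {'fx': 323.42696924436785, 'fy': 323.42696924436785, 'cx': 321.6357974508851, 'cy': 199.5718898628976, 'dist': array([-0.01350431,  0.        ,  0.        ,  0.        ,  0.        ]), 'eye': array([ 0.26953672, -0.4573205 ,  0.3726224 ]), 'orientation': array([-18.87740964,   0.13092164, -68.35301239])}
```

View pics/scene0.png

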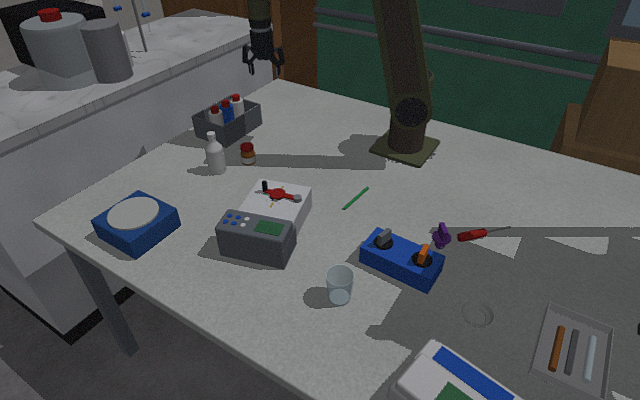

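View pics/side0.png

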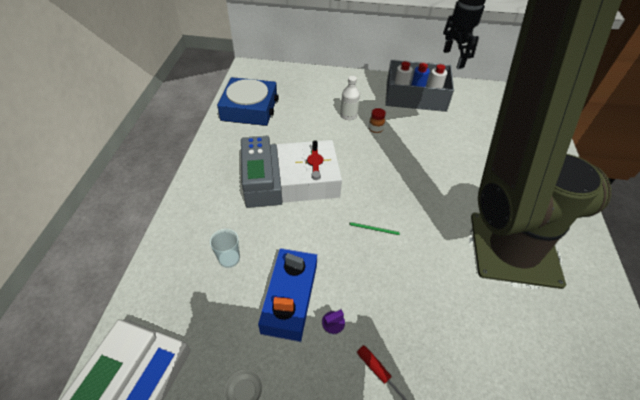

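View pics/wrist0.png

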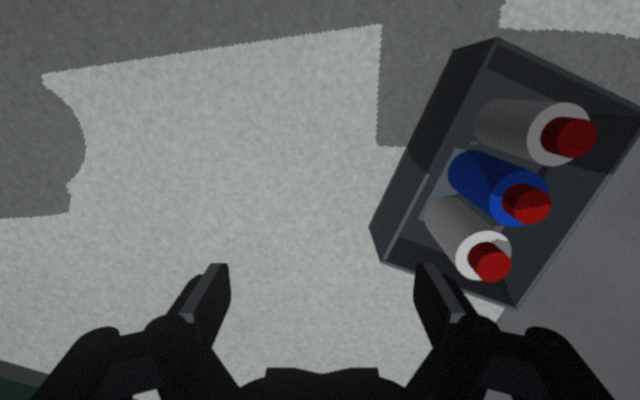

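The scene view shows the photometer with its red lever at (280,195), black knob at (264,186), the grey lamp at (383,238) and the orange lamp at (423,254). The side view has the knob at (315,146), the hinge end at about (316,175), the grey lamp at (294,263) and the orange lamp at (284,304).

Things that could be taken for the fresh lamp:
- orange wing in the stand: scene (423,254), side (284,304). This matches the description, so I choose it.
- grey wing: scene (383,238), the spent lamp.
- purple look-alike on the table: scene (441,235).
- orange rod in the tray: scene (557,348).

```bash
cat > h.py <<'E'
import numpy as np, cv2
from scipy.spatial.transform import Rotation as Ro
from station import robot
def RR(o): return Ro.from_euler('xyz',o,degrees=True).as_matrix()
def ray(c,uv):
    K=np.array([[c['fx'],0,c['cx']],[0,c['fy'],c['cy']],[0,0,1.]])
    p=cv2.undistortPoints(np.array([[uv]],float),K,np.array(c['dist'])).ravel()
    d=RR(c['orientation'])@np.array([p[0],-p[1],-1.]); return np.array(c['eye']),d/np.linalg.norm(d)
def onz(c,uv,z):
    e,d=ray(c,uv); return e+d*(z-e[2])/d[2]
def tri(l):
    A=np.zeros((3,3));b=np.zeros(3)
    for c,uv in l:
        e,d=ray(c,uv);P=np.eye(3)-np.outer(d,d);A+=P;b+=P@e
    x=np.linalg.solve(A,b)
    return x,[float(np.linalg.norm((np.eye(3)-np.outer(ray(c,uv)[1],ray(c,uv)[1]))@(x-np.array(c['eye'])))*1000) for c,uv in l]
def proj(c,X):
    v=RR(c['orientation']).T@(np.array(X)-np.array(c['eye']))
    K=np.array([[c['fx'],0,c['cx']],[0,c['fy'],c['cy']],[0,0,1.]])
    return cv2.projectPoints(np.array([[v[0],-v[1],-v[2]]]),np.zeros(3),np.zeros(3),K,np.array(c['dist']))[0].ravel()
def save(name,img,crop=None,s=1):
    if crop: x0,y0,x1,y1=crop; img=img[y0:y1,x0:x1]
    cv2.imwrite('pics/'+name+'.png',cv2.resize(img[:,:,::-1],None,fx=s,fy=s,interpolation=cv2.INTER_CUBIC))
E
python3 - <<'E'
from h import *
S=robot.capture('scene');D=robot.capture('side')
save('sc1',S['color'],(210,165,330,275),5);save('sc2',S['color'],(345,215,465,295),6)
save('sd1',D['color'],(230,120,360,220),6);save('sd2',D['color'],(240,235,360,345),5)
E
```

```text
(no output)
```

View pics/sc1.png

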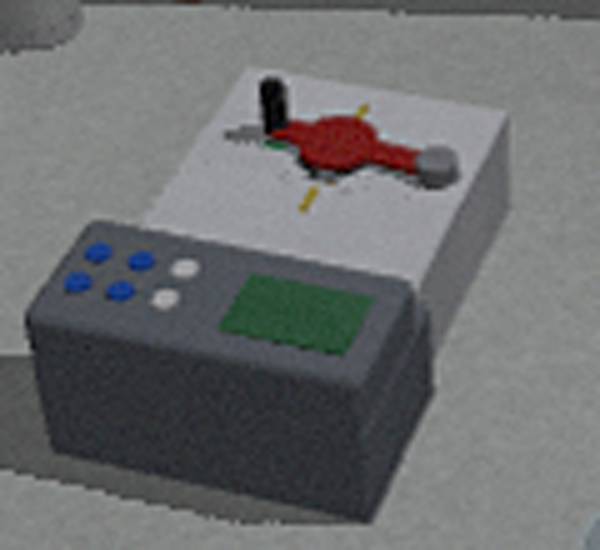

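View pics/sc2.png

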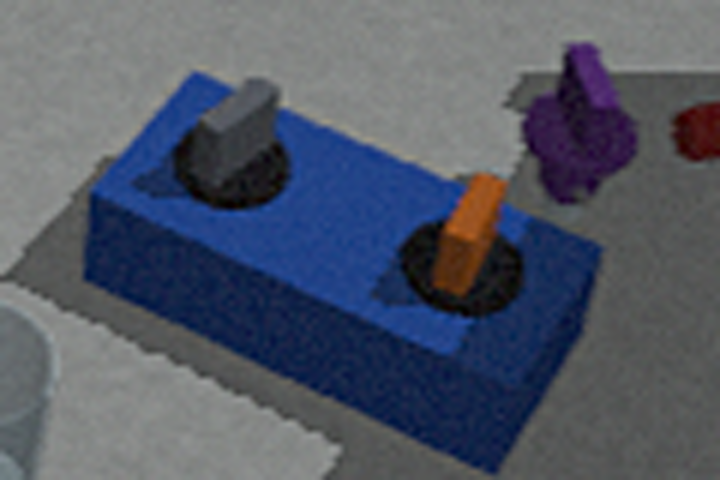

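View pics/sd1.png

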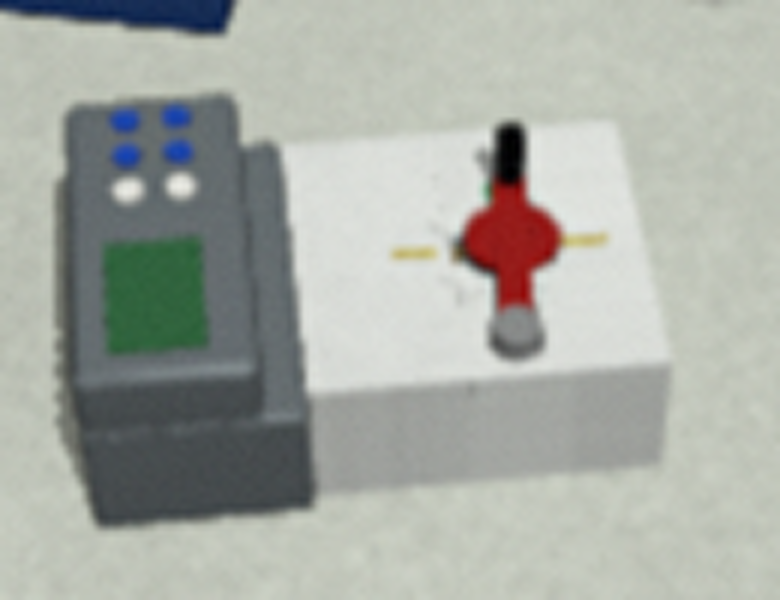

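View pics/sd2.png

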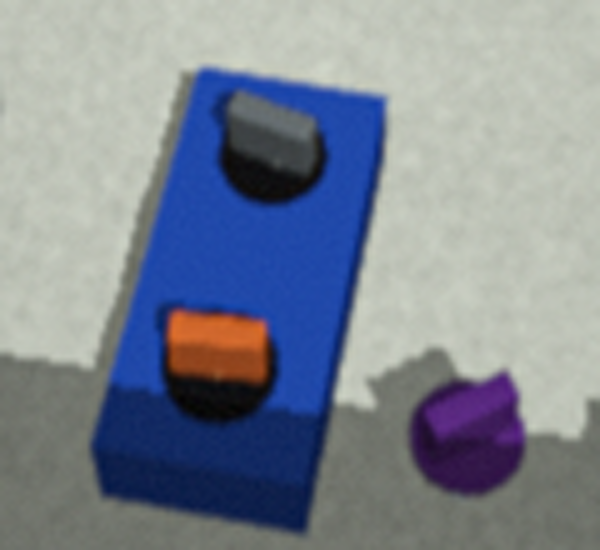

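```bash
python3 - <<'E'
from h import *
np.set_printoptions(precision=4,suppress=True)
S=robot.capture('scene');D=robot.capture('side')
for n,a,b in [('knob',(264.2,181.4),(315,141.3)),('cap',(297.6,196.6),(316,174.2)),('yelF',(282.4,187.4),(327.2,160)),('yelR',(271.8,204.8),(298.8,162.2)),('cornFfar',(260,178.6),(332.2,140.3)),('cornFnear',(311.4,187.6),(341.3,180.7)),('wing',(424.2,250.2),(283.6,301.2))]:
    print(n,*tri([(S,a),(D,b)]))
for n,a,b,z in [('knob',(264.2,181.4),(315,141.3),.1115),('yelF',(282.4,187.4),(327.2,160),.075),('yelR',(271.8,204.8),(298.8,162.2),.075),('cornFfar',(260,178.6),(332.2,140.3),.075),('cornFnear',(311.4,187.6),(341.3,180.7),.075)]:
    print(n,onz(S,a,z),onz(D,b,z))
# wing seg by colour
for c,nm in((S,'S'),(D,'D')):
    h=cv2.cvtColor(c['color'],cv2.COLOR_RGB2HSV)
    m=cv2.inRange(h,(5,150,90),(18,255,255)); n,l,st,ce=cv2.connectedComponentsWithStats(m)
    print(nm,[(st[i].tolist(),ce[i]) for i in range(1,n) if st[i][4]>30])
E
```

```text
knob [ 0.5652 -0.2108  0.1108] [0.9047246611089739, 0.9047246611089547]
cap [ 0.5465 -0.1055  0.0849] [0.669851354339561, 0.6698513543396257]
yelF [ 0.5237 -0.1776  0.0746] [0.4298817105772657, 0.4298817105773181]
yelR [ 0.6041 -0.1568  0.0725] [0.9035428007548516, 0.9035428007547802]
cornFfar [ 0.5197 -0.268   0.0711] [1.1603149614224082, 1.1603149614225028]
cornFnear [ 0.4747 -0.1051  0.0713] [0.5764310691214997, 0.5764310691214307]
wing [0.5608 0.2872 0.0898] [1.7438396001260077, 1.743839600126102]
knob [ 0.5667 -0.2089  0.1115] [ 0.5651 -0.2113  0.1115]
yelF [ 0.5245 -0.1767  0.075 ] [ 0.5236 -0.1778  0.075 ]
yelR [ 0.6072 -0.1536  0.075 ] [ 0.6037 -0.1555  0.075 ]
cornFfar [ 0.5248 -0.2628  0.075 ] [ 0.5193 -0.2653  0.075 ]
cornFnear [ 0.4791 -0.1017  0.075 ] [ 0.4745 -0.1025  0.075 ]
S [([419, 244, 10, 20, 87], array([423.8506, 251.2874])), ([552, 327, 13, 42, 147], array([558.2313, 347.102 ]))]
D [([373, 119, 12, 7, 47], array([378.8085, 122.1277])), ([274, 298, 20, 13, 230], array([283.0348, 303.9391]))]
```

```bash
cat >> h.py <<'E'
def delta(p0,yaw0,p1,yaw1):
    R=RR([180,0,yaw0]); d=R.T@(np.array(p1)-np.array(p0))
    dy=yaw1-yaw0
    return np.round(d,4).tolist(), round(-dy/6,3)
E
python3 - <<'E'
from h import *
print(delta([.194,-.488,.231],21.646,[.545,-.21,.25],100))
o=[robot.observe()['tcp_pos'] for _ in range(5)];print(o)
E
```

```text
([0.4288, -0.1289, -0.019], -13.059)
[array([ 0.19358214, -0.48782122,  0.23107767]), array([ 0.19358214, -0.48782122,  0.23107767]), array([ 0.19358214, -0.48782122,  0.23107767]), array([ 0.19358214, -0.48782122,  0.23107767]), array([ 0.19358214, -0.48782122,  0.23107767])]
```

servo_tool(motion=[[0.036,[0.054,-0.016,-0.019],[0,0,-1.63]],[0.036,[0.107,-0.032,-0.019],[0,0,-3.26]],[0.036,[0.161,-0.048,-0.019],[0,0,-4.9]],[0.036,[0.214,-0.064,-0.019],[0,0,-6.53]],[0.036,[0.268,-0.081,-0.019],[0,0,-8.16]],[0.036,[0.322,-0.097,-0.019],[0,0,-9.8]],[0.036,[0.375,-0.113,-0.019],[0,0,-11.4]],[0.036,[0.429,-0.129,-0.019],[0,0,-13.06]],[0.036,[0.429,-0.129,-0.019],[0,0,-13.06]],[0.036,[0.429,-0.129,-0.019],[0,0,-13.06]]])

```text
time_s: 1.6
tcp_pos: [0.5444, -0.2097, 0.25]
tcp_rot: [-179.9, -0.0, 100.0]
ft_force: [-0.5, -0.2, -0.1]
width: 0.036
```

```bash
python3 - <<'E'
from h import *
o=robot.observe();print({k:o[k] for k in('time_s','q','tcp_pos','tcp_rot','width')})
c=robot.capture('wrist');save('w1',c['color']);print(c['eye'],c['orientation'])
E
```

```text
{'time_s': 1.6, 'q': array([-2.10522449e+01,  2.03996031e+01,  2.85277386e+00,  7.25209978e+01,
       -3.28182062e-02,  5.89552708e+01]), 'tcp_pos': array([ 0.54436438, -0.20972827,  0.24996993]), 'tcp_rot': array([-1.79924964e+02, -6.86144977e-03,  9.99924992e+01]), 'width': 0.0359570088179951}
[ 0.52855481 -0.12803806  0.39207721] [-18.84719116   0.07195017   9.99005161]
```

View pics/w1.png

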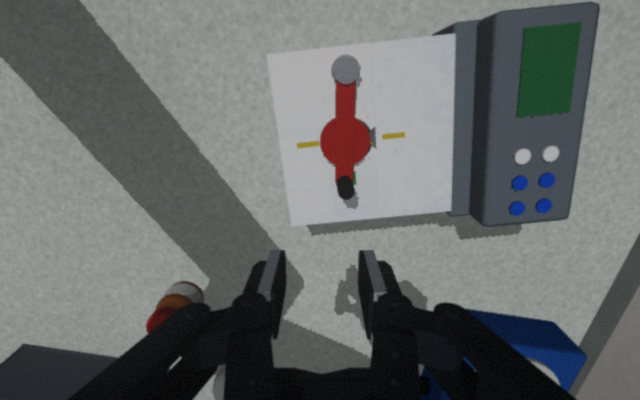

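```bash
python3 - <<'E'
from h import *
np.set_printoptions(precision=4,suppress=True)
c=robot.capture('wrist')
save('w1c',c['color'],(260,40,420,240),3)
h=cv2.cvtColor(c['color'],cv2.COLOR_RGB2HSV)
m=cv2.inRange(h,(18,90,90),(32,255,255));n,l,st,ce=cv2.connectedComponentsWithStats(m)
Y=[ce[i] for i in range(1,n) if st[i][4]>20];print(Y)
P=[onz(c,y,.075) for y in Y]
for p in P:print(p)
d=P[1]-P[0];print(np.degrees(np.arctan2(d[1],d[0])),np.linalg.norm(d),(P[0]+P[1])/2)
for uv in [(268,54),(291,225),(345,189),(346,68)]: print(uv,onz(c,uv,.075),onz(c,uv,.1115))
E
```

```text
[array([393.6602, 134.8738]), array([308.6117, 143.6505])]
[ 0.604  -0.1578  0.075 ]
[ 0.524  -0.1805  0.075 ]
-164.1586346478093 0.08313923740105489 [ 0.564  -0.1691  0.075 ]
(268, 54) [ 0.475  -0.1071  0.075 ] [ 0.4812 -0.1096  0.1115]
(291, 225) [ 0.5193 -0.2691  0.075 ] [ 0.5203 -0.2529  0.1115]
(345, 189) [ 0.5682 -0.2198  0.075 ] [ 0.5636 -0.2093  0.1115]
(346, 68) [ 0.5466 -0.1065  0.075 ] [ 0.5444 -0.1091  0.1115]
```

View pics/w1c.png

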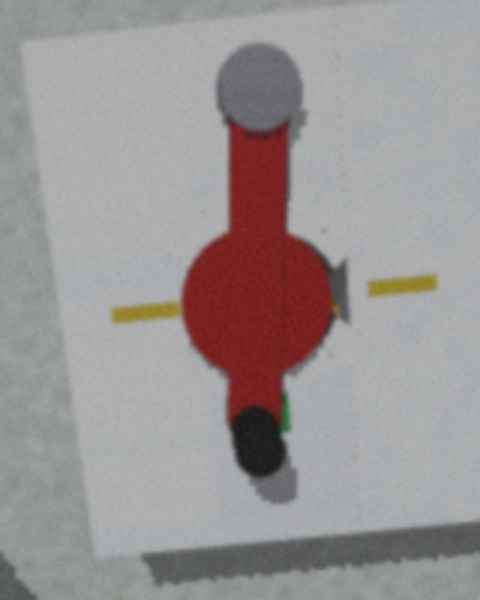

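Wrist view shows the yellow marks at (394,135) and (309,144), the knob top at (347,191) and the pin cap at (346,68). That puts the well at about (0.564,-0.169), yaw about 15.5°, with the lever about 5° open. Next I lower the fingers around the knob.

servo_tool(motion=[[0.036,[-0.004,0.02,0.04],[0,0,0]],[0.036,[-0.004,0.02,0.09],[0,0,0]],[0.036,[-0.004,0.02,0.13],[0,0,0]],[0.036,[-0.004,0.02,0.155],[0,0,0]],[0.036,[-0.004,0.02,0.162],[0,0,0]],[0.036,[-0.004,0.02,0.162],[0,0,0]]])

```text
time_s: 2.45
tcp_pos: [0.5648, -0.2111, 0.0888]
tcp_rot: [180.0, 0.0, 99.9]
ft_force: [-0.4, 0.5, 0.4]
width: 0.0359
```

```bash
python3 - <<'E'
from h import *
o=robot.observe();print({k:o[k] for k in('time_s','q','tcp_pos','tcp_rot','width')})
c=robot.capture('wrist');save('w2',c['color'])
c=robot.capture('side');save('s2',c['color'],(240,60,400,220),4)
pin=np.array([.547,-.107]);R=.105
p0=np.array([.565,-.2107,.088]);y0=100
for th in np.linspace(0,93,11)[1:]:
    f=np.radians(10-th); p=[*(pin+R*np.array([np.sin(f),-np.cos(f)])),.088]
    print(round(th,1),delta(p0,y0,p,100-th))
for f in(np.radians(-80),np.radians(-83)):print(pin+R*np.array([np.sin(f),-np.cos(f)]))
E
```

```text
{'time_s': 2.45, 'q': array([-2.04903773e+01,  2.75376990e+01, -1.06683189e+01,  5.17820979e+01,
       -4.25383086e-03,  5.95923773e+01]), 'tcp_pos': array([ 0.56482373, -0.21109622,  0.08880488]), 'tcp_rot': array([1.79991904e+02, 9.68387325e-03, 9.99172442e+01]), 'width': 0.03592373443045412}
9.3 ([0.0016, -0.0167, -0.0], np.float64(1.55))
18.6 ([0.0057, -0.0332, -0.0], np.float64(3.1))
27.9 ([0.0125, -0.0489, -0.0], np.float64(4.65))
37.2 ([0.0216, -0.0632, -0.0], np.float64(6.2))
46.5 ([0.033, -0.0759, -0.0], np.float64(7.75))
55.8 ([0.0462, -0.0866, -0.0], np.float64(9.3))
65.1 ([0.061, -0.095, -0.0], np.float64(10.85))
74.4 ([0.077, -0.1009, -0.0], np.float64(12.4))
83.7 ([0.0937, -0.1041, -0.0], np.float64(13.95))
93.0 ([0.1107, -0.1046, -0.0], np.float64(15.5))
[ 0.44359519 -0.12523306]
[ 0.44278265 -0.11979628]
```

View pics/w2.png

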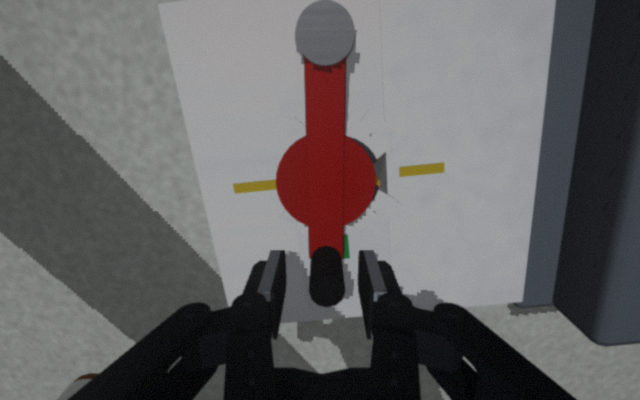

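View pics/s2.png

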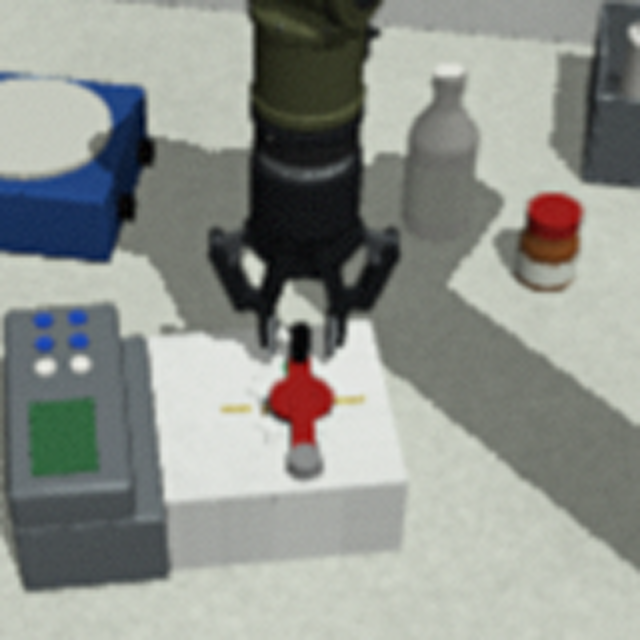

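The knob top is at (327,270), centred between the open fingers. I'll now swing it along the arc.

servo_tool(motion=[[0.026,[0.0,0.0,0.0],[0,0,0]],[0.026,[0.0016,-0.0167,0],[0,0,1.55]],[0.026,[0.0057,-0.0332,0],[0,0,3.1]],[0.026,[0.0125,-0.0489,0],[0,0,4.65]],[0.026,[0.0216,-0.0632,0],[0,0,6.2]],[0.026,[0.033,-0.0759,0],[0,0,7.75]],[0.026,[0.0462,-0.0866,0],[0,0,9.3]],[0.026,[0.061,-0.095,0],[0,0,10.85]],[0.026,[0.077,-0.1009,0],[0,0,12.4]],[0.026,[0.077,-0.1009,0],[0,0,12.4]]])

```text
time_s: 3.8
tcp_pos: [0.4524, -0.1515, 0.0891]
tcp_rot: [180.0, -0.0, 25.8]
ft_force: [1.5, 0.3, -0.3]
width: 0.026
```

```bash
python3 - <<'E'
from h import *
o=robot.observe();print({k:o[k] for k in('time_s','q','tcp_pos','tcp_rot','width','ft_force')})
c=robot.capture('wrist');save('w3',c['color'])
pin=np.array([.547,-.107]);R=.105
p=lambda th:[*(pin+R*np.array([np.sin(np.radians(10-th)),-np.cos(np.radians(10-th))])),.088]
for th in(84,94):print(delta(p(74.4),25.6,p(th),100-th))
E
```

```text
{'time_s': 3.8, 'q': array([-1.85148921e+01,  1.65971665e+01, -2.86517967e+01,  4.46939297e+01,
       -8.83998964e-04,  1.35705311e+02]), 'tcp_pos': array([ 0.45240911, -0.15150995,  0.08910684]), 'tcp_rot': array([ 1.79959487e+02, -4.02575247e-02,  2.57798109e+01]), 'width': 0.025978220892823395, 'ft_force': array([ 1.50080311,  0.30098593, -0.25571576])}
([0.0015, -0.0175, -0.0], 1.6)
([0.0061, -0.0352, -0.0], 3.267)
```

View pics/w3.png

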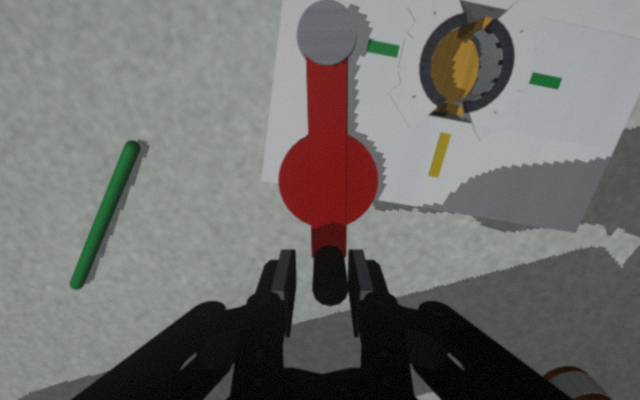

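The knob at (330,277) is following the fingers, and the well is uncovered at (467,60). I'll swing the last 20°, back off slightly to release, and rise.

servo_tool(motion=[[0.026,[0.0015,-0.0175,0],[0,0,1.6]],[0.026,[0.0061,-0.035,0],[0,0,3.25]],[0.026,[0.0061,-0.035,0],[0,0,3.25]],[0.036,[0.0061,-0.035,0],[0,0,3.25]],[0.036,[0.0061,-0.033,0],[0,0,3.25]],[0.036,[0.0061,-0.033,-0.04],[0,0,3.25]],[0.036,[0.0061,-0.033,-0.1],[0,0,3.25]],[0.036,[0.0061,-0.033,-0.15],[0,0,3.25]],[0.085,[0.0061,-0.033,-0.172],[0,0,3.25]],[0.085,[0.0061,-0.033,-0.172],[0,0,3.25]]])

```text
time_s: 5.1
tcp_pos: [0.4452, -0.1205, 0.2621]
tcp_rot: [179.9, -0.2, 6.1]
ft_force: [-0.5, -0.3, -1.3]
width: 0.0709
```

```bash
python3 - <<'E'
from h import *
o=robot.observe();print({k:o[k] for k in('time_s','q','tcp_pos','tcp_rot','width','ft_force')})
c=robot.capture('wrist');save('w4',c['color']);print(c['eye'],c['orientation'])
E
```

```text
{'time_s': 5.1, 'q': array([-1.51382090e+01,  7.72894869e+00, -1.25411492e+01,  6.94690599e+01,
       -6.56507507e-03,  1.58733879e+02]), 'tcp_pos': array([ 0.44523553, -0.12049039,  0.26211144]), 'tcp_rot': array([179.89927387,  -0.24069915,   6.12810863]), 'width': 0.07090427891684488, 'ft_force': array([-0.54562679, -0.32223622, -1.32050808])}
[ 0.52602799 -0.11185436  0.40453037] [-1.86454997e+01 -7.10925494e-02 -8.38714043e+01]
```

View pics/w4.png

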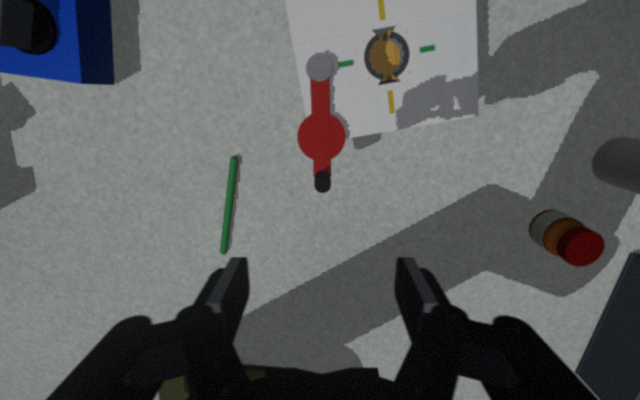

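```bash
python3 - <<'E'
from h import *
np.set_printoptions(precision=4,suppress=True)
c=robot.capture('wrist')
save('w4c',c['color'],(280,0,500,150),3)
k=onz(c,(322,183),.1115);q=onz(c,(320,66),.085);print('knob',k,'cap',q)
for nm,lo,hi in(('Y',(18,100,110),(32,255,255)),('G',(55,120,60),(85,255,255))):
    h=cv2.cvtColor(c['color'],cv2.COLOR_RGB2HSV)
    m=cv2.inRange(h,lo,hi);n,l,st,ce=cv2.connectedComponentsWithStats(m)
    for i in range(1,n):
        if st[i][4]>15: print(nm,st[i],ce[i],onz(c,ce[i],.075))
E
```

```text
knob [ 0.4431 -0.1208  0.1115] cap [ 0.5455 -0.108   0.085 ]
Y [380   0   6  17  84] [382.6071   7.9048] [ 0.6003 -0.1585  0.075 ]
Y [387  38  15  25 263] [393.6388  50.6388] [ 0.5667 -0.1744  0.075 ]
Y [389  89   7  23 105] [391.8762  99.4476] [ 0.5237 -0.1804  0.075 ]
G [422  44  14   6  50] [428.72  46.2 ] [ 0.574  -0.2061  0.075 ]
G [340  59  14   5  46] [346.6957  61.1304] [ 0.5531 -0.1323  0.075 ]
G [221 156  16  97 555] [228.5063 203.5892] [ 0.3992 -0.0244  0.075 ]
```

View pics/w4c.png

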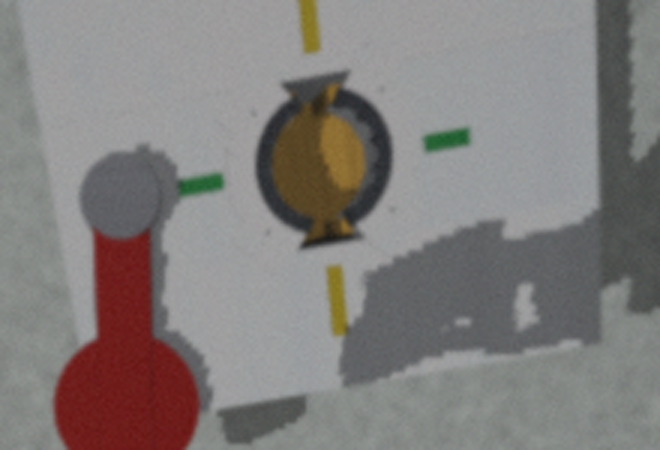

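```bash
python3 - <<'E'
from h import *
np.set_printoptions(precision=4,suppress=True)
D=robot.capture('side');S=robot.capture('scene')
z=.09
a,b=onz(D,(274,297.4),z),onz(D,(293.4,299.4),z);d=b-a;print(a,b,np.degrees(np.arctan2(d[1],d[0])),np.linalg.norm(d))
a,b=onz(S,(345+443/6,215+237/6),z),onz(S,(345+485/6,215+177/6),z);d=b-a;print(a,b,np.degrees(np.arctan2(d[1],d[0])),np.linalg.norm(d))
a,b=onz(D,(277,306),.0),onz(D,(334,320),.09);print('purple',onz(D,(334,322),.06))
E
```

```text
[0.5828 0.2799 0.09  ] [0.5404 0.278  0.09  ] -177.54691093959462 0.04250345992168194
[0.5829 0.2833 0.09  ] [0.541 0.285 0.09 ] 177.6979151607383 0.0418997884556684
purple [0.4474 0.3022 0.06  ]
```

```bash
python3 - <<'E'
from h import *
pin=np.array([.547,-.107]);R=.105
p=lambda th:np.array([*(pin+R*np.array([np.sin(np.radians(10-th)),-np.cos(np.radians(10-th))])),.088])
c0=p(74.4)+RR([180,0,25.6])@np.array([.0061,-.033,-.172]);print(c0)
mid=[.50,.08,.26]
print(delta(c0,6.1,mid,93)); print(delta(mid,93.1,[.561,.284,.25],180))
E
```

```text
[ 0.44354993 -0.11997281  0.26      ]
([0.0774, -0.1928, -0.0], -14.483)
([0.2004, 0.0719, 0.01], -14.483)
```

servo_tool(motion=[[0.085,[0.009,-0.021,0],[0,0,-1.61]],[0.085,[0.017,-0.043,0],[0,0,-3.22]],[0.085,[0.026,-0.064,0],[0,0,-4.83]],[0.085,[0.034,-0.086,0],[0,0,-6.44]],[0.085,[0.043,-0.107,0],[0,0,-8.05]],[0.085,[0.052,-0.129,0],[0,0,-9.66]],[0.085,[0.06,-0.15,0],[0,0,-11.27]],[0.085,[0.069,-0.171,0],[0,0,-12.88]],[0.085,[0.077,-0.193,0],[0,0,-14.48]]])

```text
time_s: 6.42
tcp_pos: [0.4991, 0.081, 0.2586]
tcp_rot: [-179.8, 0.0, 93.3]
ft_force: [0.2, -0.2, 0.9]
width: 0.0849
```

servo_tool(motion=[[0.085,[0.022,0.008,0.001],[0,0,-1.61]],[0.085,[0.045,0.016,0.002],[0,0,-3.22]],[0.085,[0.067,0.024,0.003],[0,0,-4.83]],[0.085,[0.089,0.032,0.004],[0,0,-6.44]],[0.085,[0.111,0.04,0.006],[0,0,-8.05]],[0.085,[0.134,0.048,0.007],[0,0,-9.66]],[0.085,[0.156,0.056,0.008],[0,0,-11.27]],[0.085,[0.178,0.064,0.009],[0,0,-12.88]],[0.085,[0.2,0.072,0.01],[0,0,-14.48]],[0.085,[0.2,0.072,0.01],[0,0,-14.48]]])

```text
time_s: 7.68
tcp_pos: [0.5608, 0.2848, 0.248]
tcp_rot: [-179.9, -0.2, 179.9]
ft_force: [0.8, -0.8, -0.4]
width: 0.0849
```

```bash
python3 - <<'E'
from h import *
o=robot.observe();print({k:o[k] for k in('time_s','q','tcp_pos','tcp_rot','width','ft_force')})
c=robot.capture('wrist');save('w5',c['color']);print(c['eye'],c['orientation'])
E
```

```text
{'time_s': 7.675, 'q': array([2.69269639e+01, 2.52625921e+01, 1.01839673e+01, 7.51072079e+01,
       2.21309600e-03, 2.70106339e+01]), 'tcp_pos': array([0.56078618, 0.28484886, 0.24798338]), 'tcp_rot': array([-1.79917574e+02, -1.66567610e-01,  1.79916207e+02]), 'width': 0.08489637410936261, 'ft_force': array([ 0.83538512, -0.82847544, -0.36158356])}
[0.47625983 0.28473109 0.39030025] [-1.87108620e+01  5.26379034e-02  8.99181704e+01]
```

View pics/w5.png

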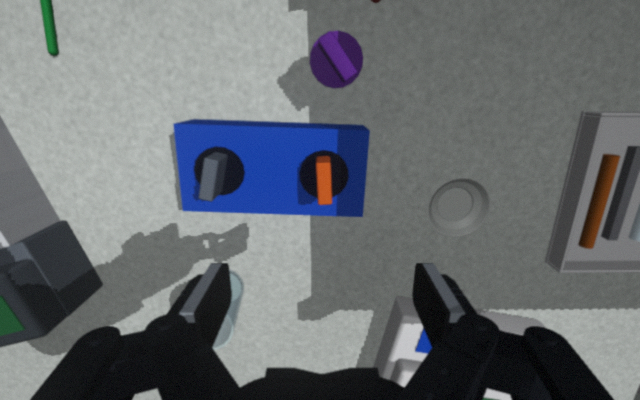

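```bash
python3 - <<'E'
from h import *
np.set_printoptions(precision=4,suppress=True)
c=robot.capture('wrist')
save('w5c',c['color'],(270,120,380,230),6)
h=cv2.cvtColor(c['color'],cv2.COLOR_RGB2HSV)
m=cv2.inRange(h,(5,150,90),(18,255,255));m[:,400:]=0
mt=m&cv2.inRange(h,(0,0,190),(180,255,255))
for M in(m,mt):
    k=cv2.findContours(M,0,2)[0];k=max(k,key=cv2.contourArea);print(cv2.minAreaRect(k),cv2.contourArea(k))
E
```

```text
((324.98150634765625, 180.00067138671875), (46.41262435913086, 15.063746452331543), 87.87889862060547) 613.0
((325.78717041015625, 183.12689208984375), (38.265533447265625, 9.455575942993164), 85.76361083984375) 227.5
```

View pics/w5c.png

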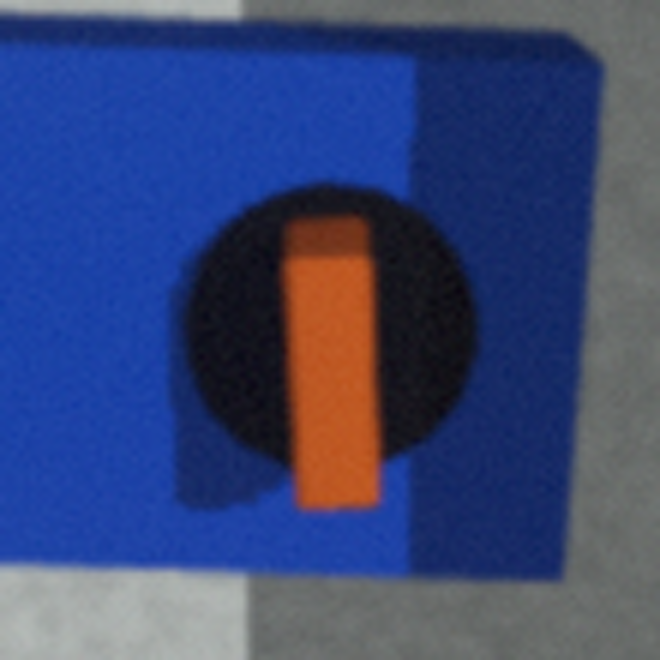

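```bash
python3 - <<'E'
from h import *
np.set_printoptions(precision=4,suppress=True)
c=robot.capture('wrist');D=robot.capture('side');S=robot.capture('scene')
for z in(.09,.096):
    P=[onz(c,u,z) for u in [(317.3,162.7),(332,162.7),(319.3,204.7),(333.5,204.3)]]
    a=(P[0]+P[1])/2;b=(P[2]+P[3])/2;d=b-a
    print(z,(a+b)/2,np.linalg.norm(d),np.linalg.norm(P[0]-P[1]),np.degrees(np.arctan2(d[1],d[0])))
    for k in (D,S):print(proj(k,(a+b)/2))
print('flange',onz(c,(325.3,174.3),.062))
print('flange edges',onz(c,(270+188/6,174.3),.062),onz(c,(270+476/6,174.3),.062))
w=(325.5,183.6)
print(tri([(c,w),(D,(283.6,301.2))]),tri([(c,w),(S,(424.2,250.2))]))
save('sd5',D['color'],(255,285,315,325),10);save('sc5',S['color'],(400,235,450,275),12)
E
```

```text
0.09 [0.5622 0.2866 0.09  ] 0.042050149557124245 0.013918884609004211 2.302306262443186
[282.7283 301.5691]
[423.2443 249.8727]
0.096 [0.5605 0.2865 0.096 ] 0.04121244268312877 0.013641597953947912 2.302306262443203
[283.3965 300.3953]
[423.8355 247.7417]
flange [0.5596 0.2866 0.062 ]
flange edges [0.5595 0.2615 0.062 ] [0.5597 0.3118 0.062 ]
(array([0.5605, 0.2866, 0.0929]), [0.41788840939776234, 0.41788840939771243]) (array([0.5617, 0.2877, 0.0895]), [1.1939370544431644, 1.193937054443018])
```

View pics/sd5.png

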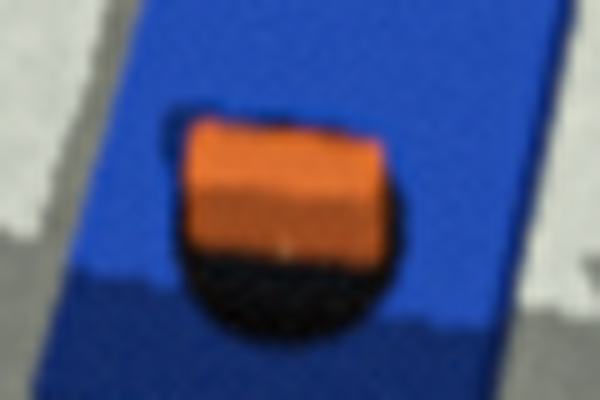

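View pics/sc5.png

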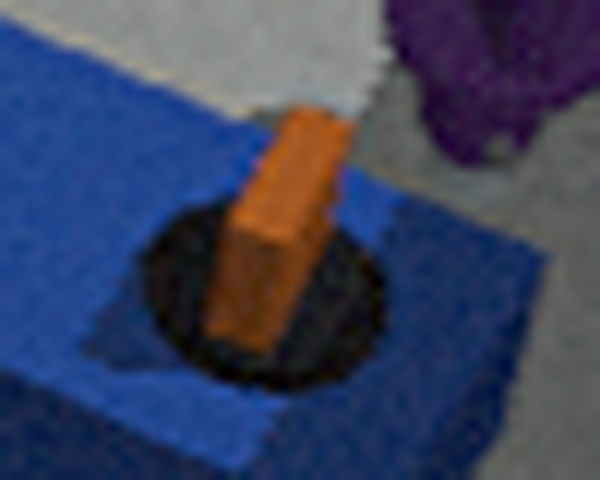

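servo_tool(motion=[[0.085,[0,0.0026,0.04],[0,0,-0.38]],[0.085,[0,0.0026,0.08],[0,0,-0.38]],[0.085,[0,0.0026,0.09],[0,0,-0.38]],[0.085,[0,0.0026,0.09],[0,0,-0.38]]])

```text
time_s: 8.43
tcp_pos: [0.5611, 0.2861, 0.1605]
tcp_rot: [-180.0, -0.0, -177.9]
ft_force: [0.4, 0.2, 1.2]
width: 0.0851
```

```bash
python3 - <<'E'
from h import *
o=robot.observe();print({k:o[k] for k in('time_s','q','tcp_pos','tcp_rot','width','ft_force')})
c=robot.capture('wrist');save('w6',c['color'],(200,100,440,300),3);print(c['eye'],c['orientation'])
E
```

```text
{'time_s': 8.425, 'q': array([ 2.70173967e+01,  2.71430259e+01,  1.54262045e-01,  6.30503196e+01,
       -2.58140796e-03,  2.49172727e+01]), 'tcp_pos': array([0.56106918, 0.28607744, 0.16051841]), 'tcp_rot': array([-1.79981193e+02, -3.43578760e-02, -1.77899881e+02]), 'width': 0.08508298521904106, 'ft_force': array([0.37228958, 0.18502704, 1.19470625])}
[0.47626638 0.28261775 0.30262715] [-1.88414981e+01 -9.95118375e-03  9.21006910e+01]
```

View pics/w6.png

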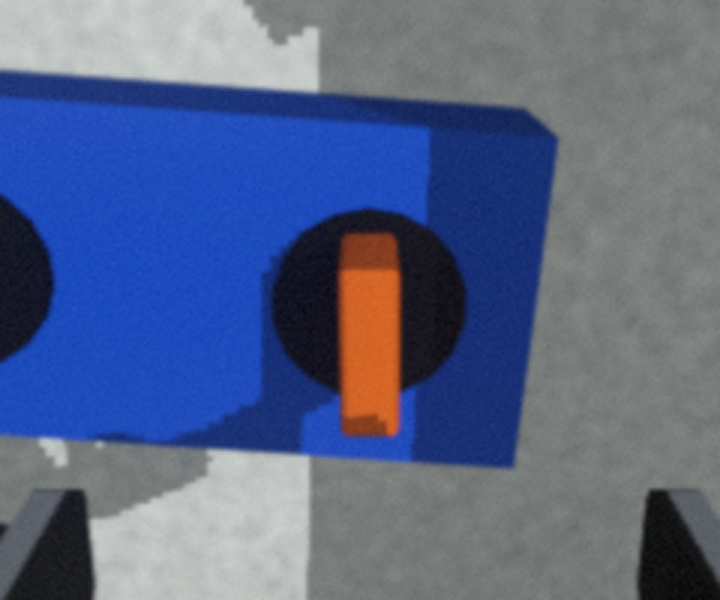

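```bash
python3 - <<'E'
from h import *
np.set_printoptions(precision=4,suppress=True)
c=robot.capture('wrist')
f=lambda x,y:(200+x/3,100+y/3)
for z in(.088,.092,.096):
    P=[onz(c,u,z) for u in [f(340,268),f(401,268),f(341,435.5),f(399.5,435.5)]]
    a=(P[0]+P[1])/2;b=(P[2]+P[3])/2;d=b-a
    print(z,(a+b)/2,np.linalg.norm(d),np.linalg.norm(P[0]-P[1]),np.degrees(np.arctan2(d[1],d[0])))
# two wrist heights: previous view
c1=dict(c);c1['eye']=np.array([0.47625983,0.28473109,0.39030025]);c1['orientation']=np.array([-18.7108620,.0526379,89.9181704])
print('tri',tri([(c,f(370,351.5)),(c1,(325.5,183.6))]))
print('flange',onz(c,f(369,301),.062), np.linalg.norm(onz(c,f(273,301),.062)-onz(c,f(466,301),.062)))
E
```

```text
0.088 [0.5648 0.2878 0.088 ] 0.0432608629695091 0.0141751953642576 2.1368665276859304
0.092 [0.5632 0.2877 0.092 ] 0.042458063508493286 0.013912143764795897 2.1368665276859256
0.096 [0.5615 0.2876 0.096 ] 0.04165526404747736 0.013649092165334251 2.1368665276859264
tri (array([0.5582, 0.2876, 0.1025]), [0.2974948693565101, 0.29749486935651787])
flange [0.5603 0.2874 0.062 ] 0.05085225236214832
```

Both wrist heights agree: the wing centre is at about (0.561,0.2875), yaw 182.2°, with its top near 0.095. I'll descend and grip.

servo_tool(motion=[[0.085,[0,0.001,0.04],[0,0,0]],[0.085,[0,0.001,0.075],[0,0,0]],[0.085,[0,0.001,0.094],[0,0,0]],[0.085,[0,0.001,0.094],[0,0,0]],[0.01,[0,0.001,0.094],[0,0,0]],[0.01,[0,0.001,0.094],[0,0,0]],[0.01,[0,0.001,0.094],[0,0,0]],[0.01,[0,0.001,0.094],[0,0,0]],[0.01,[0,0.001,0.094],[0,0,0]],[0.01,[0,0.001,0.094],[0,0,0]]], squeeze=70)

```text
time_s: 9.78
tcp_pos: [0.5616, 0.2878, 0.067]
tcp_rot: [180.0, 0.1, -177.9]
ft_force: [-0.2, -1.0, 5.6]
width: 0.0131
```

```bash
python3 - <<'E'
from h import *
o=robot.observe();print({k:o[k] for k in('time_s','q','tcp_pos','tcp_rot','width','ft_force')})
c=robot.capture('wrist');save('w7',c['color'],(200,150,440,350),3)
c=robot.capture('side');save('s7',c['color'],(220,200,360,340),4)
E
```

```text
{'time_s': 9.775, 'q': array([ 2.71331022e+01,  3.10533422e+01, -7.95433918e+00,  5.09183002e+01,
       -9.59731155e-04,  2.49909371e+01]), 'tcp_pos': array([0.56164997, 0.28781436, 0.06703076]), 'tcp_rot': array([ 1.79969599e+02,  6.74938867e-02, -1.77857853e+02]), 'width': 0.013059724456832416, 'ft_force': array([-0.23068563, -0.99535866,  5.55339838])}
```

View pics/w7.png

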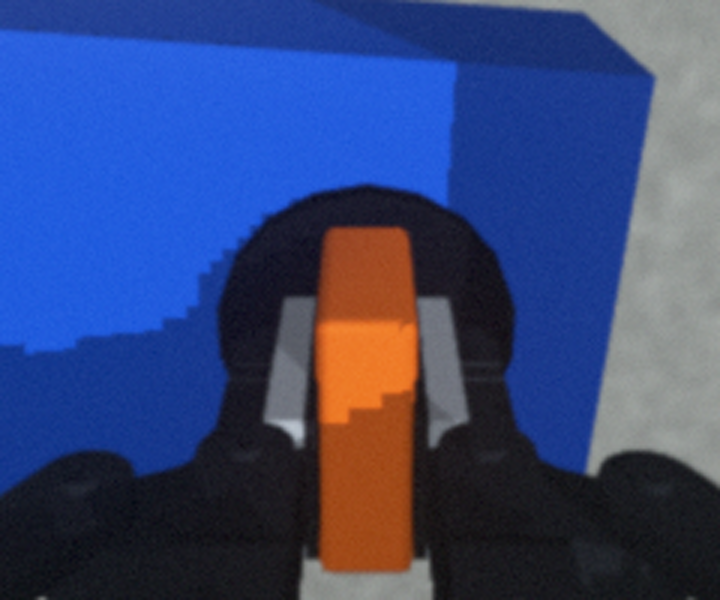

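View pics/s7.png

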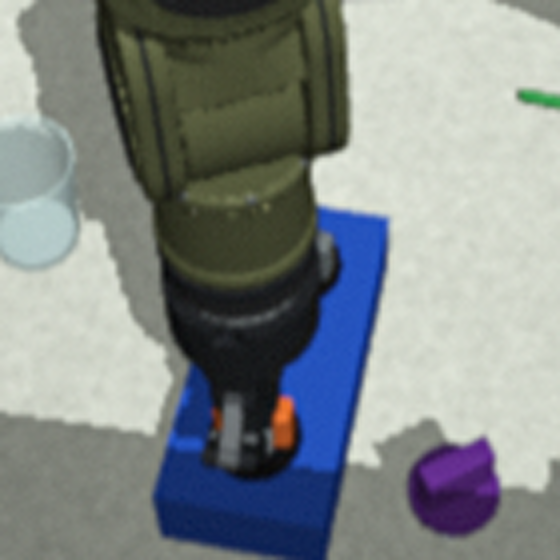

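```bash
python3 - <<'E'
from h import *
np.set_printoptions(precision=4,suppress=True)
c=robot.capture('wrist');o=robot.observe()
f=lambda x,y:(200+x/3,150+y/3)
for z in(.092,.096):
    P=[onz(c,u,z) for u in [f(318,323),f(416,323),f(322,571),f(411,571)]]
    a=(P[0]+P[1])/2;b=(P[2]+P[3])/2;d=b-a;m=(a+b)/2
    print(z,m,np.linalg.norm(d),np.linalg.norm(P[0]-P[1]),np.linalg.norm(P[2]-P[3]),np.degrees(np.arctan2(d[1],d[0])), RR(o['tcp_rot']).T@(m-o['tcp_pos']))
E
```

```text
0.092 [0.5628 0.2878 0.092 ] 0.042075206270828565 0.013322158749093062 0.013380746758104464 2.0842251633999176 [-0.0012 -0.0001 -0.025 ]
0.096 [0.5598 0.2877 0.096 ] 0.04063679363552425 0.012866718047248907 0.012923303125320388 2.084225163399998 [ 0.0018 -0.0001 -0.029 ]
```

servo_tool(motion=[[0.01,[0,0.001,-0.01],[0,0,0]],[0.01,[0,0.001,-0.035],[0,0,0]],[0.01,[0,0.001,-0.07],[0,0,0]],[0.01,[0,0.001,-0.105],[0,0,0]],[0.01,[0,0.001,-0.13],[0,0,0]],[0.01,[0,0.001,-0.135],[0,0,0]],[0.01,[0,0.001,-0.135],[0,0,0]]])

```text
time_s: 10.8
tcp_pos: [0.5608, 0.2885, 0.2007]
tcp_rot: [-180.0, -0.0, -177.9]
ft_force: [0.3, -0.3, -0.8]
width: 0.0127
```

```bash
python3 - <<'E'
from h import *
o=robot.observe();print({k:o[k] for k in('time_s','q','tcp_pos','tcp_rot','width','ft_force')})
c=robot.capture('side');save('s8',c['color'],(200,150,360,340),4)
print(delta([.561,.2886,.201],182.3,[.5638,-.1692,.16],195.8))
E
```

```text
{'time_s': 10.8, 'q': array([2.72180524e+01, 2.61439937e+01, 4.58912716e+00, 6.84977580e+01,
       1.46178500e-04, 2.50692055e+01]), 'tcp_pos': array([0.56082718, 0.28845035, 0.2006621 ]), 'tcp_rot': array([-1.79977835e+02, -4.77290481e-02, -1.77851162e+02]), 'width': 0.012725557273836513, 'ft_force': array([ 0.26073195, -0.27381851, -0.83676158])}
([0.0156, -0.4575, 0.041], -2.25)
```

View pics/s8.png

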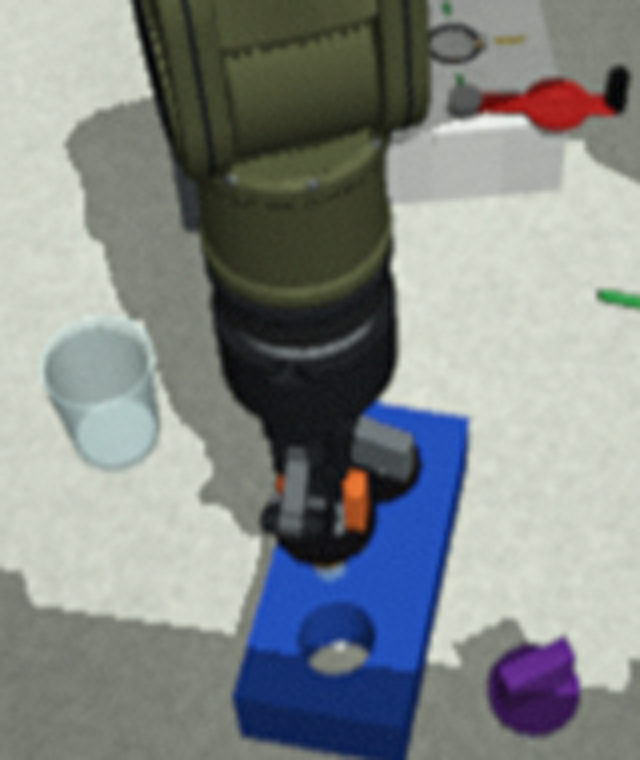

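The lamp is out of its hole (empty at crop 338,640) and hangs from the gripper. The lever stays open. I'll carry it above the well.

servo_tool(motion=[[0.01,[0.001,-0.03,0],[0,0,-0.2]],[0.01,[0.003,-0.085,0],[0,0,-0.4]],[0.01,[0.005,-0.14,0],[0,0,-0.7]],[0.01,[0.007,-0.2,0],[0,0,-1.0]],[0.01,[0.009,-0.26,0],[0,0,-1.3]],[0.01,[0.011,-0.32,0],[0,0,-1.6]],[0.01,[0.013,-0.375,0],[0,0,-1.9]],[0.01,[0.015,-0.425,0],[0,0,-2.1]],[0.01,[0.0156,-0.4525,0],[0,0,-2.25]],[0.01,[0.0156,-0.4575,0.02],[0,0,-2.25]]])

```text
time_s: 12.1
tcp_pos: [0.5629, -0.1716, 0.1807]
tcp_rot: [-180.0, 0.0, -164.5]
ft_force: [0.0, 0.7, -1.0]
width: 0.0129
```

servo_tool(motion=[[0.01,[0,0,0.021],[0,0,0]],[0.01,[0,0,0.031],[0,0,0]],[0.01,[0,0,0.031],[0,0,0]],[0.01,[0,0,0.031],[0,0,0]]])

```text
time_s: 12.6
tcp_pos: [0.5631, -0.169, 0.1507]
tcp_rot: [-180.0, 0.0, -164.3]
ft_force: [0.7, -0.2, -0.6]
width: 0.013
```

```bash
python3 - <<'E'
from h import *
o=robot.observe();print({k:o[k] for k in('time_s','q','tcp_pos','tcp_rot','width','ft_force')})
c=robot.capture('side');save('s9',c['color'],(260,100,380,220),5)
c=robot.capture('scene');save('c9',c['color'],(230,130,340,240),5)
c=robot.capture('wrist');save('w9',c['color'])
E
```

```text
{'time_s': 12.6, 'q': array([-1.67099365e+01,  2.34351856e+01, -7.52874425e+00,  5.89950537e+01,
        1.30621941e-03, -3.23780664e+01]), 'tcp_pos': array([ 0.56310623, -0.16903879,  0.15074542]), 'tcp_rot': array([-1.79979139e+02,  3.53392403e-02, -1.64331863e+02]), 'width': 0.013000982332370284, 'ft_force': array([ 0.66557864, -0.17662353, -0.64374739])}
```

View pics/s9.png

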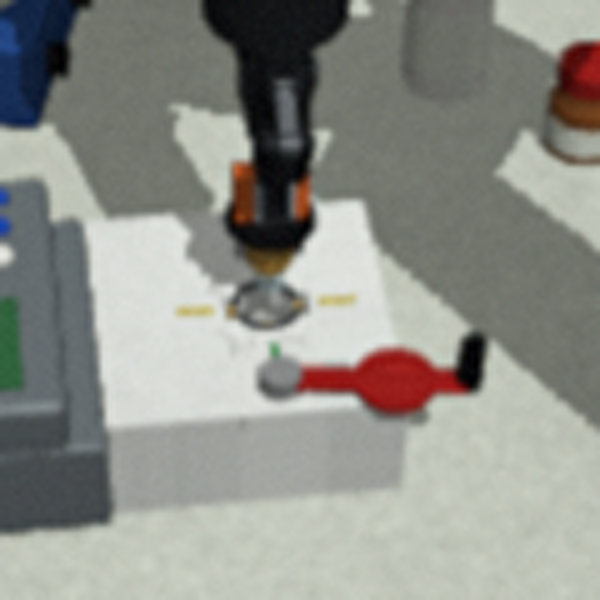

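View pics/c9.png

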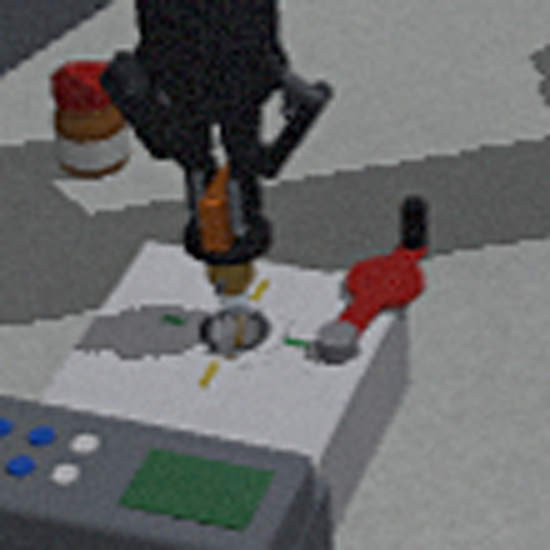

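View pics/w9.png

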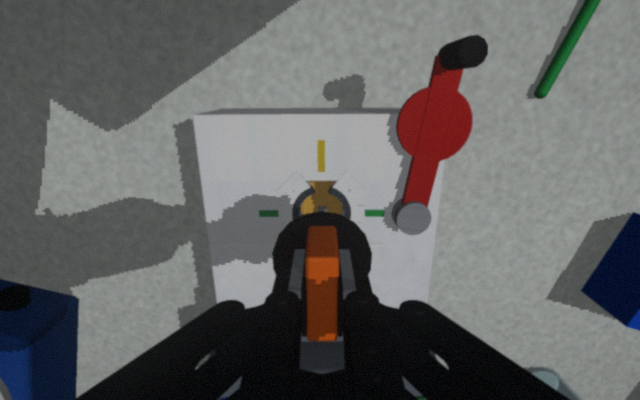

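Lamp is directly over the well, wing in line with the yellow mark (321,155). Descending gently.

servo_tool(motion=[[0.01,[0,0,0.012],[0,0,0]],[0.01,[0,0,0.022],[0,0,0]],[0.01,[0,0,0.03],[0,0,0]],[0.01,[0,0,0.036],[0,0,0]],[0.01,[0,0,0.041],[0,0,0]],[0.01,[0,0,0.045],[0,0,0]],[0.01,[0,0,0.048],[0,0,0]],[0.01,[0,0,0.05],[0,0,0]],[0.01,[0,0,0.05],[0,0,0]]])

```text
time_s: 13.88
tcp_pos: [0.5627, -0.1692, 0.1003]
tcp_rot: [180.0, -0.0, -164.4]
ft_force: [-1.1, -0.3, -0.6]
width: 0.0129
```

```bash
python3 - <<'E'
from h import *
o=robot.observe();print({k:o[k] for k in('time_s','tcp_pos','tcp_rot','width','ft_force','wrist_torque')})
c=robot.capture('side');save('s10',c['color'],(260,100,380,220),5)
c=robot.capture('scene');save('c10',c['color'],(230,130,340,240),5)
E
```

```text
{'time_s': 13.875, 'tcp_pos': array([ 0.56265912, -0.16919369,  0.10025297]), 'tcp_rot': array([ 1.79999457e+02, -5.71944118e-03, -1.64352224e+02]), 'width': 0.012863565975695018, 'ft_force': array([-1.05475017, -0.31653662, -0.56206267]), 'wrist_torque': array([ 0.04665254, -0.02980245,  0.02605834])}
```

View pics/s10.png

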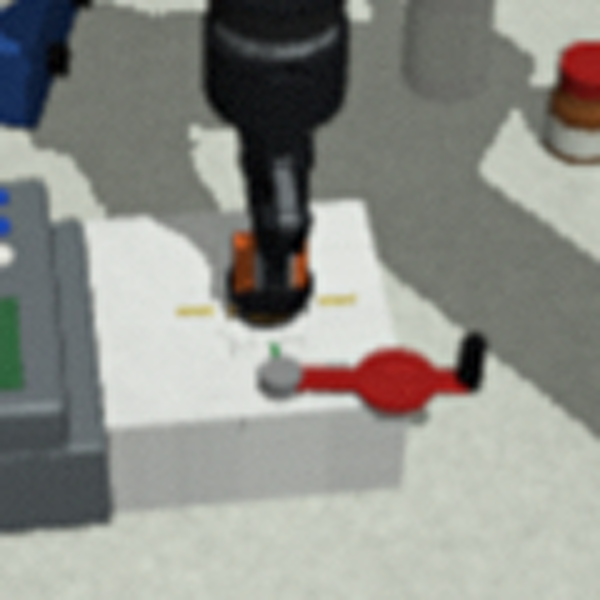

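View pics/c10.png

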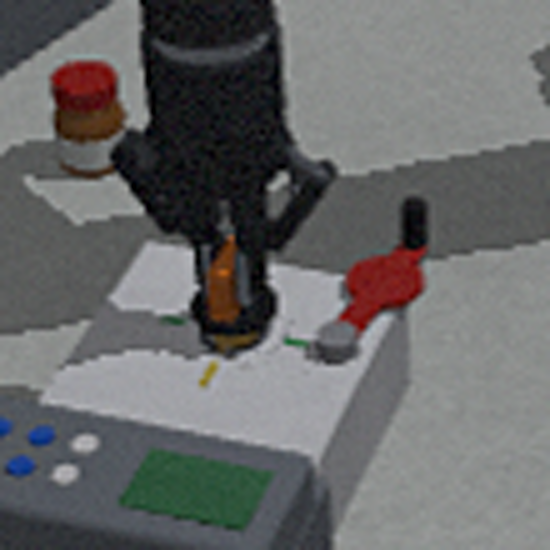

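The lamp has entered freely (force about 1 N). I'll press toward flush.

servo_tool(motion=[[0.01,[0,0,0.003],[0,0,0]],[0.01,[0,0,0.006],[0,0,0]],[0.01,[0,0,0.009],[0,0,0]],[0.01,[0,0,0.012],[0,0,0]],[0.01,[0,0,0.012],[0,0,0]],[0.01,[0,0,0.012],[0,0,0]]], squeeze=90)

```text
time_s: 14.72
tcp_pos: [0.5632, -0.1693, 0.0893]
tcp_rot: [-180.0, 0.1, -164.4]
ft_force: [-1.0, 0.3, 6.6]
width: 0.0127
```

```bash
python3 - <<'E'
from h import *
o=robot.observe();print({k:o[k] for k in('time_s','tcp_pos','tcp_rot','width','ft_force','wrist_torque')})
c=robot.capture('side');save('s11',c['color'],(280,130,340,180),10)
c=robot.capture('scene');save('c11',c['color'],(250,170,310,220),10)
E
```

```text
{'time_s': 14.725, 'tcp_pos': array([ 0.56321337, -0.16931588,  0.08934798]), 'tcp_rot': array([-1.79954575e+02,  7.78126616e-02, -1.64353183e+02]), 'width': 0.012685953397531806, 'ft_force': array([-0.96642176,  0.33308765,  6.63549209]), 'wrist_torque': array([0.13391716, 0.35595277, 0.02374016])}
```

View pics/s11.png

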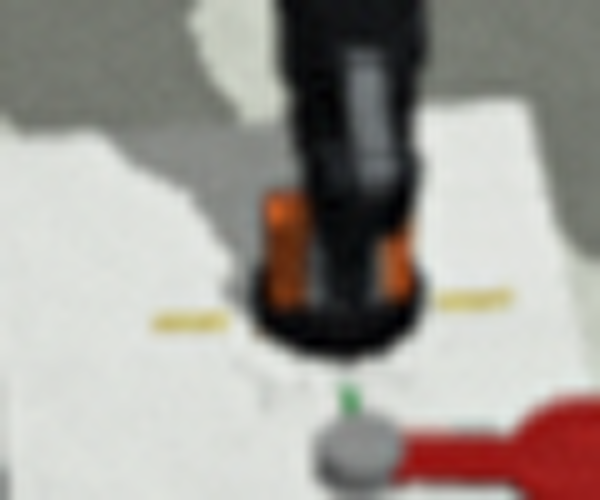

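View pics/c11.png

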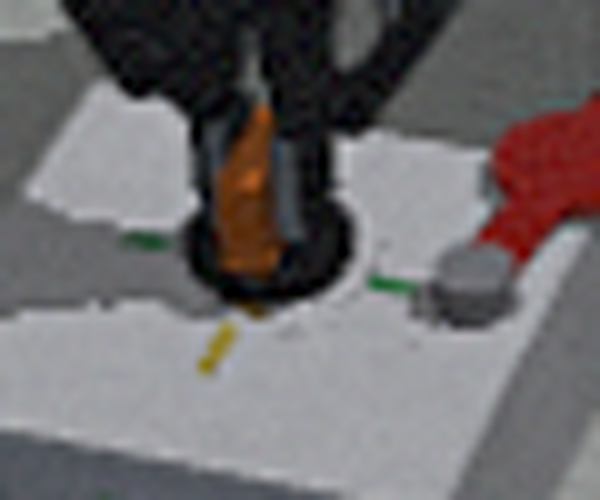

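servo_tool(motion=[[0.01,[0,0,0.002],[0,0,0]],[0.01,[0,0,0.003],[0,0,0]],[0.01,[0,0,0.003],[0,0,0]],[0.01,[0,0,0.003],[0,0,0]]])

```text
time_s: 15.32
tcp_pos: [0.5632, -0.1693, 0.0866]
tcp_rot: [-179.9, 0.1, -164.4]
ft_force: [-1.3, -0.2, 8.1]
width: 0.0125
```

servo_tool(motion=[[0.01,[0,0,0.002],[0,0,0]],[0.01,[0,0,0.002],[0,0,0]],[0.01,[0,0,0.002],[0,0,0]]])

```text
time_s: 15.7
tcp_pos: [0.5633, -0.1693, 0.086]
tcp_rot: [-179.9, 0.1, -164.4]
ft_force: [-5.0, 1.0, 17.0]
width: 0.0126
```

servo_tool(motion=[[0.01,[0,0,0.001],[0,0,0]],[0.01,[0,0,0.001],[0,0,0]],[0.01,[0,0,0.001],[0,0,0]]])

```text
time_s: 16.08
tcp_pos: [0.5633, -0.1694, 0.086]
tcp_rot: [-179.9, 0.2, -164.4]
ft_force: [-6.0, 2.3, 22.4]
width: 0.0127
```

```bash
python3 - <<'E'
from h import *
o=robot.observe();print({k:o[k] for k in('time_s','q','tcp_pos','tcp_rot','width','ft_force','wrist_torque')})
c=robot.capture('side');save('s12',c['color'],(280,130,340,180),10)
c=robot.capture('scene');save('c12',c['color'],(250,170,310,220),10)
E
```

```text
{'time_s': 16.075, 'q': array([-1.67354435e+01,  2.62665993e+01, -1.33735156e+01,  5.01721577e+01,
        4.52672444e-03, -3.23796077e+01]), 'tcp_pos': array([ 0.56331771, -0.16935689,  0.08603489]), 'tcp_rot': array([-1.79903290e+02,  1.60963412e-01, -1.64355693e+02]), 'width': 0.01273295720953064, 'ft_force': array([-6.00968111,  2.25844564, 22.44556151]), 'wrist_torque': array([ 0.4779305 ,  1.34171397, -0.01685271])}
```

View pics/s12.png

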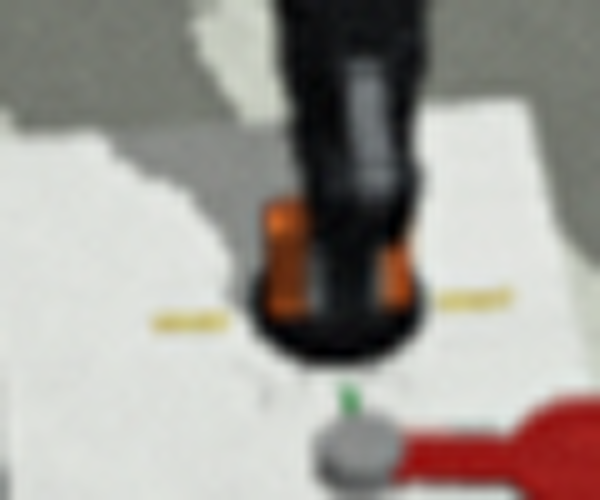

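View pics/c12.png

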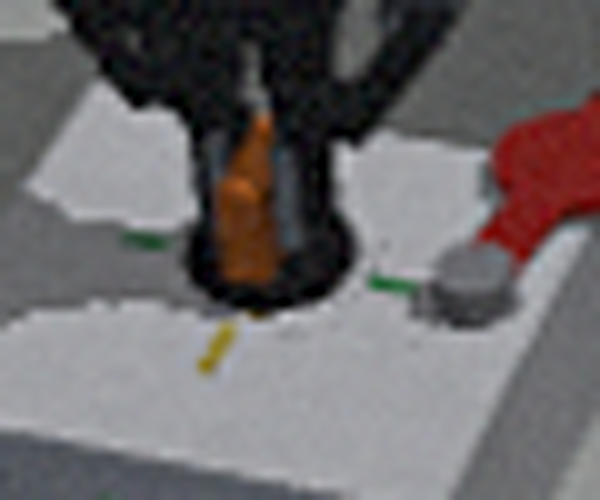

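The flange is flush: TCP z 0.086 as predicted, and the force jumped once it touched the housing. Next is the clockwise twist (+tool z).

servo_tool(motion=[[0.01,[0,0,0],[0,0,0.8]],[0.01,[0,0,0],[0,0,1.8]],[0.01,[0,0,0],[0,0,2.9]],[0.01,[0,0,0],[0,0,4.0]],[0.01,[0,0,0],[0,0,5.2]],[0.01,[0,0,0],[0,0,6.4]],[0.01,[0,0,0],[0,0,7.5]],[0.01,[0,0,0],[0,0,7.5]]])

```text
time_s: 17.18
tcp_pos: [0.5645, -0.1691, 0.086]
tcp_rot: [179.9, 0.3, 150.6]
ft_force: [-3.6, 1.7, 21.3]
width: 0.0124
```

```bash
python3 - <<'E'
from h import *
o=robot.observe();print({k:o[k] for k in('time_s','q','tcp_pos','tcp_rot','width','ft_force','wrist_torque')})
c=robot.capture('wrist');save('w13',c['color'])
E
```

```text
{'time_s': 17.175, 'q': array([-16.70905988,  26.29076162, -13.33323982,  50.08247502,
         0.06689829,  12.66088933]), 'tcp_pos': array([ 0.56453553, -0.16907549,  0.08602707]), 'tcp_rot': array([179.87039341,   0.27172351, 150.62991482]), 'width': 0.012419762431083978, 'ft_force': array([-3.57910754,  1.74904997, 21.33263392]), 'wrist_torque': array([ 0.59301686,  0.95811073, -0.05320568])}
```

View pics/w13.png

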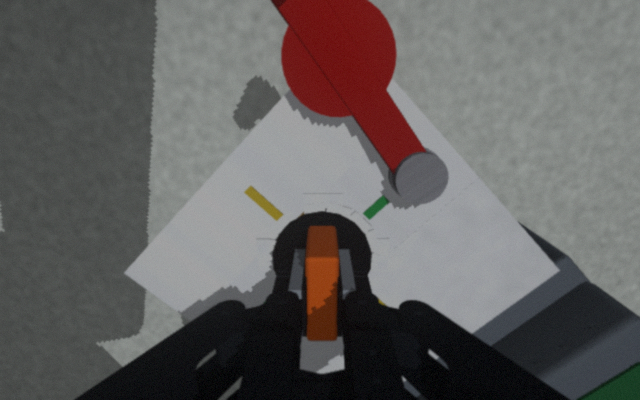

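servo_tool(motion=[[0.01,[0,0,0],[0,0,0.8]],[0.01,[0,0,0],[0,0,1.9]],[0.01,[0,0,0],[0,0,3.1]],[0.01,[0,0,0],[0,0,4.3]],[0.01,[0,0,0],[0,0,5.5]],[0.01,[0,0,0],[0,0,6.7]],[0.01,[0,0,0],[0,0,7.6]],[0.01,[0,0,0],[0,0,8.3]],[0.01,[0,0,0],[0,0,8.3]],[0.01,[0,0,0],[0,0,8.3]]])

```text
time_s: 18.48
tcp_pos: [0.5653, -0.1688, 0.0861]
tcp_rot: [179.6, 0.1, 100.9]
ft_force: [-2.7, 4.7, 19.0]
width: 0.0122
```

```bash
python3 - <<'E'
from h import *
o=robot.observe();print({k:o[k] for k in('time_s','q','tcp_pos','tcp_rot','width','ft_force','wrist_torque')})
c=robot.capture('wrist');save('w14',c['color'])
c=robot.capture('side');save('s14',c['color'],(260,100,380,220),5)
c=robot.capture('scene');save('c14',c['color'],(230,130,340,240),5)
E
```

```text
{'time_s': 18.475, 'q': array([-16.69465241,  26.29986884, -13.30925113,  50.0320614 ,
         0.12326734,  62.41593207]), 'tcp_pos': array([ 0.56527733, -0.16881417,  0.08607774]), 'tcp_rot': array([1.79624889e+02, 5.68961365e-02, 1.00889615e+02]), 'width': 0.012239569835950013, 'ft_force': array([-2.70225636,  4.68655956, 19.0076404 ]), 'wrist_torque': array([ 0.76686796,  0.69828607, -0.0046151 ])}
```

View pics/w14.png

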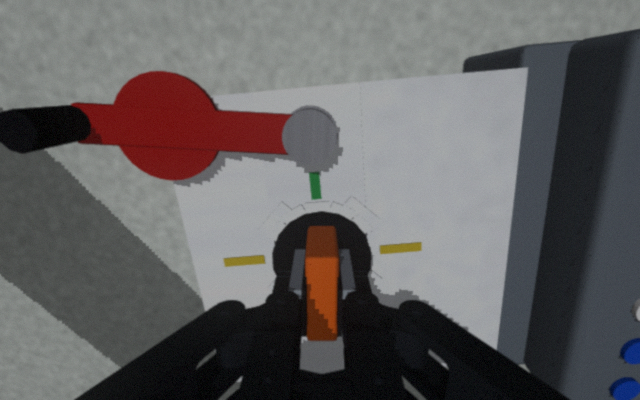

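View pics/s14.png

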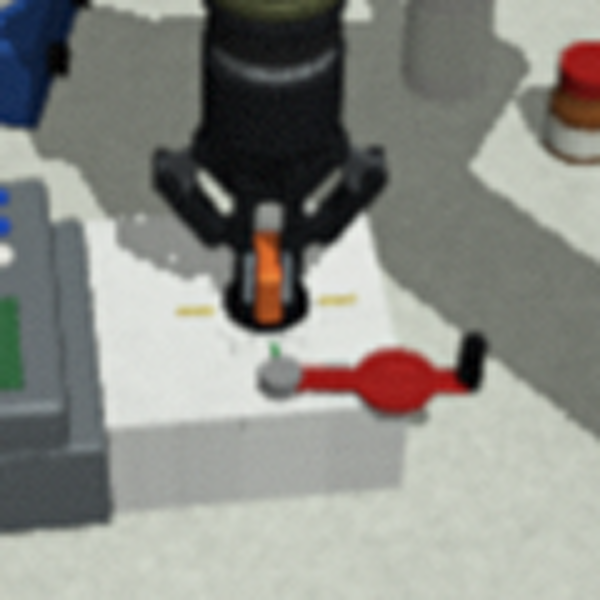

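View pics/c14.png

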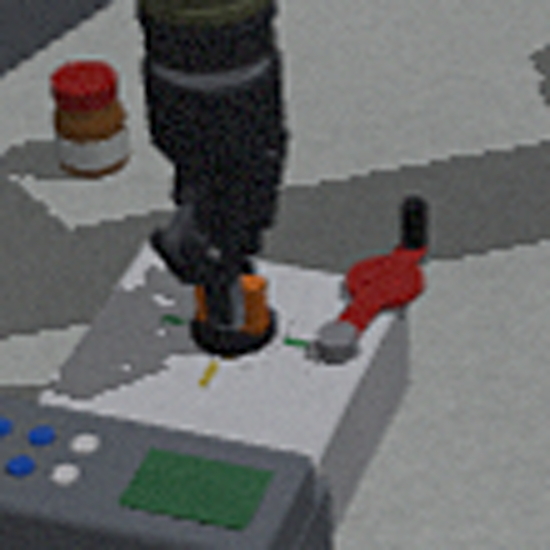

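servo_tool(motion=[[0.01,[0,0,0],[0,0,0.3]],[0.01,[0,0,0],[0,0,0.3]],[0.01,[0,0,0],[0,0,0.3]],[0.01,[0,0,0],[0,0,0.3]]])

```text
time_s: 19.12
tcp_pos: [0.5654, -0.1688, 0.0861]
tcp_rot: [179.6, 0.1, 99.1]
ft_force: [-2.1, 2.8, 18.5]
width: 0.0126
```

```bash
python3 - <<'E'
from h import *
o=robot.observe();print({k:o[k] for k in('time_s','q','tcp_pos','tcp_rot','width','ft_force','wrist_torque')})
np.set_printoptions(precision=4,suppress=True)
c=robot.capture('wrist');save('w15',c['color'],(240,150,400,350),3)
k=[robot.observe()['wrist_torque']]
for _ in range(4):
    robot.capture('side');k.append(robot.observe()['wrist_torque'])
print(np.array(k))
E
```

```text
{'time_s': 19.125, 'q': array([-16.69369222,  26.29927519, -13.30456992,  50.02793321,
         0.1210531 ,  64.20470053]), 'tcp_pos': array([ 0.56535851, -0.16884112,  0.0861117 ]), 'tcp_rot': array([1.79615793e+02, 5.12448632e-02, 9.91018244e+01]), 'width': 0.012567581112198752, 'ft_force': array([-2.10005748,  2.83180149, 18.53798195]), 'wrist_torque': array([0.67566131, 0.72121374, 0.17561123])}
[[0.6634 0.7254 0.1175]
 [0.7151 0.7483 0.0932]
 [0.7125 0.6667 0.1305]
 [0.7203 0.6777 0.0809]
 [0.7493 0.7075 0.1467]]
```

View pics/w15.png

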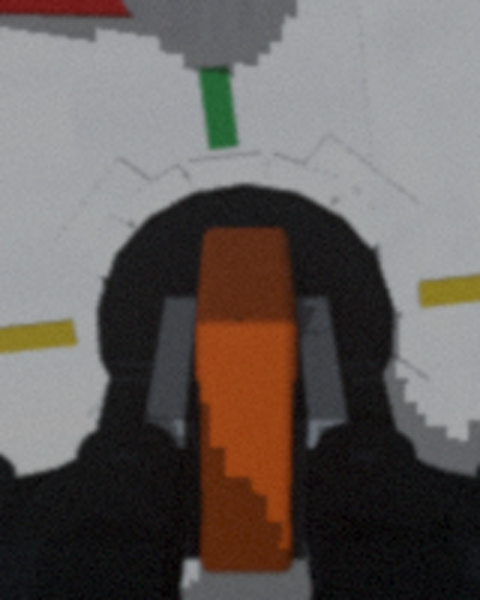

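```bash
python3 - <<'E'
from h import *
c=robot.capture('side');save('s16',c['color'])
E
```

```text
(no output)
```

View pics/s16.png

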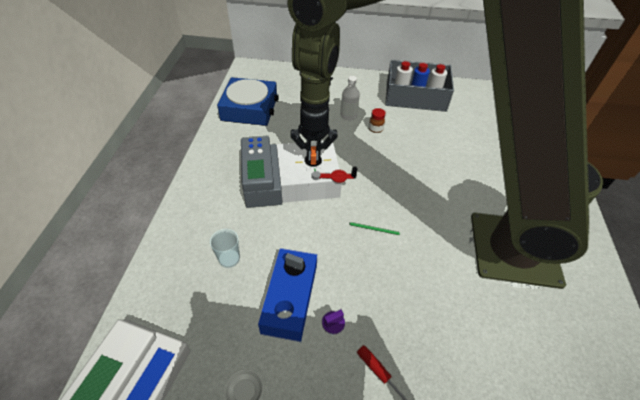

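The lever is open (knob at 354,173), the grey lamp is still in the stand (294,263), the purple one is untouched (334,320), and the orange lamp is in the well (314,155). Handing in.

```bash
python3 - <<'E'
from station import robot
print(robot.hand_in()); o=robot.observe();print(o['time_s'],o['tcp_pos'],o['ft_force'],o['wrist_torque'])
E
```

```text
the job is handed in; nothing more can be done
None
the job is handed in; nothing more can be done
```

I handed the job in at about 19.5 s, with the lamp held flush and turned in the well, the gripper still closed on it and the lever open.

- **Lever:** I swung it to about 98° (1.72 rad), measured in the wrist view. The final side view shows it still open.
- **Lamp:** I took the orange lamp from the stand and it dropped into the well with almost no force. I pressed until the force jumped at TCP z = 0.086, as predicted for flush. In the end it was held with about 18.5 N, against about 11 N of spring.
- **Turn:** I twisted it about 96.7° clockwise, a few degrees past 90° to take up the lug play. The resisting torque was about 0.11 N m, matching the return spring at a quarter turn. The wing therefore points about 6–7° past the green marks. I worked out the seat's own angle as about 89–93° but did not measure it.
- **Everything else:** in the final side view the grey lamp, the purple look-alike and the rest stood where they were.

Two checks disagreed:
- **Wing-top height:** it measured between 0.090 and 0.1025 m depending on the view, against 0.096 expected. I used 0.096.
- **Contact off-centre:** small sideways forces (2–6 N) and tilting moments (up to 1.3 N m) showed while pressing and turning.

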